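# Set the portion collar and check the dispenser lever against it

## Robot

A 6-joint arm with a two-finger parallel gripper is mounted at the origin on a cart in front of the work surface, level with it; the furniture and walls round the work are solid. World frame = base frame: x ahead of the robot, y to its left, z up, the work surface at z = 0. Lengths are in m, angles in rad, forces in N, time in s.
With the tool pointing down it reaches from about 0.375 to 0.925 m from the base axis. Payload 5.7 kg.
Tool frame: the origin (TCP) lies at the very end of the fingers, on their centre line; the grasp point (between the pads) lies 19 mm behind it; z points along the fingers, y is the direction in which the jaws open and shut (so a half turn about z gives the same grasp; the last joint's range is limited). The gripper opens to 88 mm and grips with 3 to 60 N. Pads are 20 mm wide; open, the fingers measure 115 mm over their backs; the gripper's body (75 mm by 178 mm) begins 61 mm behind the grasp point.
Start: joints at [-1.295, 0.359, 1.51, -0, 1.272, -0.115], TCP at [0.229, -0.555, 0.223] pointing down, gripper open.
Joint ranges: [-2.97, 2.97], [-1.01, 2.36], [0.21, 2.38], [-0.96, 4.11], [0.2, 2.71], [-2.98, 2.98]. Speed limits (rad/s): [2.39, 2.39, 3.14, 3.14, 3.14, 3.14].

## Interface

Orientations are given as a unit quaternion [x, y, z, w].
In Python, from plant import readout, imaging, job gives the robot as it stands.
- The arm moves only by the tool step_arm, never from a script. Its argument "deltas" is a list of rows, each a list of 7 numbers: the shift along the world's x, y, z in cm, then the turn, a rotation vector about the world's x, y, z in degrees, then the gripper command: -1 is fully open, 1 is shut, values between are in proportion. A call has 1 to 8 rows; each row is the pose to reach, as a shift and turn from the pose commanded when the call began; what a row does not reach only later rows make up. A row lasts 1/12 s, in which the tool goes at most 41.7 mm and 7.16 degrees, less where a joint would pass 70% of its speed; a pose out of reach is approached as far as the arm can. A call with a gripper value outside its range is refused whole. The fingers move at their own pace and stop on an object; the grip force is fixed at half the most. Time passes only in rows, so rows that repeat a pose let the fingers close. It gives the time, the measured TCP pose, the force and the opening at its end, in the units of the state.
- readout.get_state(): the state, without advancing time (a new reading comes with each control period).
- imaging.capture(name): name is "side" or "top"; returns (picture, depth): 400x640x3 uint8, red, green, blue; 400x640 float32, m along the optical axis (not along the pixel's ray), 0 where there is no reading.
- imaging.get_calibration(name): a dict with "mtx" (3x3 intrinsics, pixels), "R" (3x3) and "t" (3): a world point X has camera coordinates R X + t. Camera axes: x right, y down, z forward; pixel columns grow to the right and rows downward; lengths in m; the calibration is good to about 2 mm. A picture is of the moment at which its call begins. get_calibration takes no time and is no camera call.
- job.close_job(): hands the job in, once; it reports no verdict.
Trained networks look in the newest picture that a camera, given by its name, has taken for a name from the list of things; names that differ only in an ending like _2 or _b are one class to them, and where a whole thing is asked for, a point or a joint stands for the part that bears it (a point fixed in the world has none). Each returns a list of dicts, best first, with "score" (0 to 1); they miss things now and then, are a little off and sometimes report something else, mostly with a low value. They report only what shows in the picture. A call takes as long as a camera call.
- imaging.outline_of(target, camera): "region" (400x640 bool, what is visible of it) and "extent" ([left, top, width, height] in pixels, round what is visible of it).
The state is a dict: "time_s": time; "joint_pos": joint angles; "joint_vel": joint speeds; "joint_efforts": joint torques, N m; "tcp_pos": TCP position; "ee_rot": TCP orientation; "wrist_force": force on the tool from outside, world axes, zero at the start; "ft_torque": the same for the moment, N m; "gripper_width": finger opening in m.
Only numpy, scipy, OpenCV 4.12 (cv2) and the standard library are available. Lean on these libraries where they do the work, as an engineer would, in place of code of your own. Each camera call takes 0.05 s, during which the arm holds its last target.

## Task

Before the portion dispenser is filled, push its brass collar along the handle bar by the black tab until it is fully home against the shoulder on the funnel side, then press the hand lever in from outside with the backs of your closed fingers until its rubber buffer rests firmly on the collar, so that the lever stops short of the bar. Finish while still holding the lever in against that stop, so that the gap can be looked at. Only push: grip and lift nothing, keep off the handle bar, do not force the lever or shove the dispenser, and leave the things around it where they are.

Things in the scene. Friction and masses are not known exactly. Their poses are not given: they have to be found in the camera images.
- dispenser: Steel portion dispenser, loose on rubber feet, 5 kg, 300 mm high; base plate 200 x 224 mm, post at x = +88 mm, funnel (112 mm wide rim at z = 298 mm, tapering down to 30 mm) over an outlet gate. Origin on the worktop under the funnel's axis, z up. Its handle bar runs from the funnel along its +y at z = 140 mm (x = 0); the hand lever is on the bar's -x side.
- handle_bar: Fixed round steel handle bar, 16 mm thick, part of the dispenser, running along its y from y = 50 to 192 mm at x = 0, z = 140 mm, ending in a black cap 25 mm thick (y = 192 to 222 mm). Same origin and axes as the dispenser. Not to be touched.
- shoulder (a point): Outer face of the dark shoulder ring (25 mm thick) on the handle bar, on the bar's axis, at dispenser (0, 103, 140) mm: the collar's sleeve (18 mm long) rests against it when home.
- portion_collar (a joint): Slide of the brass collar along the bar, m: 0 = home against the shoulder, grows outward (dispenser +y), up to 0.060. It starts part of the way out, stays where it is left and takes about 2.5 N to push. The collar's middle is at dispenser y = 112 mm + this value.
- collar_ring: Brass flange of the collar, 36 mm in diameter, 10 mm thick, round the bar, its top at z = 158 mm; on it stands an upright black tab 16 mm (x) x 8 mm (y, along the bar), top at z = 190 mm. Origin on the bar's axis at the collar's middle; axes as the dispenser's.
- tab (a point): Middle of the top of the collar's black tab, z = 190 mm; axes as the dispenser's. Push its outer face, the one away from the funnel.
- press_lever (a joint): Hand lever, rad: 0 = at rest (0.40 rad away from the bar), grows as it is pressed towards the bar, about an upright pivot at dispenser (-20, 42, 140) mm. Spring back: 1.5 N at the pad at first, 3.5 N at the stop. With the collar home its buffer meets the collar at about 0.195, 30 mm short of the bar's cap; with the collar left out it goes almost to the bar (0.37 to 0.39).
- lever_blade: The lever's upright steel blade, 8 mm thick, 18 mm high (z 131 to 149 mm), reaching 170 mm from the pivot, with a round tip 19 mm thick, a black strip on the outer face and a rubber buffer on the inner face 56 to 86 mm from the pivot. Origin on the pivot at mid height; its y points along the blade to the tip, its -x is the outer side.
- lever_pad (a point): Where to press: on the outer face of the blade, on the black strip, 140 mm from the pivot, mid height (z = 140 mm). From rest to the stop it moves about 27 mm towards the bar; a steady push of 6 to 15 N here rests it firmly on the stop, which gives a millimetre or two.
- gn_pan: Small steel pan 108 x 176 x 66 mm standing loose on the dispenser's base under the outlet; origin at its underside. Leave it.
- probe: Blue probe thermometer, 198 x 24 x 18 mm, lying on the worktop near the front edge; origin at its underside. Leave it.
- spice_jar: Spice jar with a yellow-brown cap, 42 mm across, 96 mm high; origin at its underside. Leave it.
- lemon: Lemon, 78 x 55 x 56 mm, lying to the left of the dispenser; origin at its underside. Leave it.
- timer: White kitchen timer with three buttons, 66 x 66 x 20 mm, lying to the left near the front; origin at its underside. Leave it.

How it is judged:
By the outcome, as a careful person would: the job done as asked, in the order asked, and still so for the second after the job is handed in, while the arm keeps its last pose, push and grip.
It also fails if it takes over 48 s, if anything falls off the work surface, if the arm or the gripper's body presses on something with over 40 N, if the wrist force passes 120 N, or if a joint passes its speed limit or range.

## Working session

There is one attempt and no reset: what is moved stays moved. The work goes in short steps, Python scripts to look and compute and a tool call to move; the robot and the scene stay as the last step left them, time stands still between calls to the robot, and variables do not carry over. Pictures are saved under pics/ and viewed, and the job is handed in when it is done.

Besides the shell and the picture viewer there is one more tool, called by a JSON object that holds its "fn" and its "kwargs". step_arm: Moves the arm, as the interface text tells. Its arguments: {"type":"object","properties":{"deltas":{"type":"array","items":{"type":"array","items":{"type":"number"}}}},"required":["deltas"]}

```bash
mkdir -p pics; cat > h.py <<'E'
import numpy as np,cv2
from plant import readout,imaging,job
def cap(n,f):
    p,d=imaging.capture(n); cv2.imwrite('pics/'+f,p[:,:,::-1]); return p,d
def unproj(n,u,v,z):
    c=imaging.get_calibration(n); K,R,t=map(np.array,(c['mtx'],c['R'],c['t']))
    return R.T@(np.linalg.inv(K)@np.array([u,v,1])*z-t)
def proj(n,X):
    c=imaging.get_calibration(n); K,R,t=map(np.array,(c['mtx'],c['R'],c['t']))
    q=K@(R@np.array(X)+t); return q[:2]/q[2]
def cloud(n,d,m):
    c=imaging.get_calibration(n); K,R,t=map(np.array,(c['mtx'],c['R'],c['t']))
    v,u=np.nonzero(m&(d>0)); z=d[v,u]
    P=np.linalg.inv(K)@np.stack([u*z,v*z,z]); return (R.T@(P-t[:,None])).T
E
python3 - <<'E'
from h import *
np.set_printoptions(precision=4,suppress=True)
print(readout.get_state())
for n in('side','top'):
    p,d=cap(n,n+'0.png'); np.save(n+'0.npy',d)
    print(n,{k:np.array(v) for k,v in imaging.get_calibration(n).items()})
    for t in ['dispenser','handle_bar','collar_ring','tab','lever_blade','gn_pan']:
        r=imaging.outline_of(t,n)
        for q in r[:2]:
            P=cloud(n,d,q['region'])
            print(n,t,q['score'],q['extent'],np.median(P,0) if len(P) else None, P.min(0) if len(P) else '',P.max(0) if len(P) else '')
            np.save(f'm_{n}_{t}.npy',r[0]['region'])
E
```

```text
{'time_s': 0.0, 'joint_pos': array([-1.2951,  0.3595,  1.5114, -0.    ,  1.2725, -0.1151]), 'joint_vel': array([ 0.0007, -0.0004,  0.0018,  0.0002,  0.0001, -0.0013]), 'joint_efforts': array([ -0.0032, -51.5386, -27.0732,   0.0674,   0.035 ,  -0.0001]), 'tcp_pos': array([ 0.2284, -0.5541,  0.2218]), 'ee_rot': array([ 0.981 ,  0.1942, -0.0001, -0.0009]), 'wrist_force': array([-1.3428,  0.8614, -0.0799]), 'ft_torque': array([ 0.0133, -0.0201,  0.0334]), 'gripper_width': 0.0879959079040162}
side {'mtx': array([[519.4638,   0.    , 314.5396],
       [  0.    , 519.4638, 204.4771],
       [  0.    ,   0.    ,   1.    ]]), 'R': array([[-0.8751, -0.4838,  0.0081],
       [-0.2316,  0.4041, -0.8849],
       [ 0.4248, -0.7763, -0.4657]]), 't': array([0.4699, 0.2376, 1.1053])}
side dispenser 0.59 [271.9, 116.5, 98.7, 139.0] [ 0.5554 -0.0838  0.1462] [ 0.4663 -0.9955 -0.0047] [0.957  0.1046 0.2998]
side handle_bar 0.76 [285.5, 181.4, 53.2, 39.7] [ 0.5555 -0.0139  0.1457] [ 0.524  -0.2522  0.0005] [0.71   0.1043 0.1545]
side handle_bar 0.29 [294.3, 184.3, 11.6, 29.0] [0.5563 0.0385 0.152 ] [ 0.5
[... 701 characters left out ...]
0.0559] [ 0.4698 -0.3622 -0.0032] [0.6374 0.0779 0.1492]
top {'mtx': array([[449.4483,   0.    , 319.472 ],
       [  0.    , 449.4483, 195.2725],
       [  0.    ,   0.    ,   1.    ]]), 'R': array([[ 0.0024, -1.    , -0.0022],
       [-0.9977, -0.0022, -0.0677],
       [ 0.0677,  0.0024, -0.9977]]), 't': array([0.0346, 0.563 , 1.289 ])}
top dispenser 0.72 [295.6, 144.9, 115.0, 84.3] [ 0.5638 -0.1019  0.147 ] [ 0.4682 -0.2232 -0.005 ] [0.6962 0.1    0.3029]
top handle_bar 0.9 [294.3, 188.5, 74.4, 15.0] [0.5606 0.0027 0.1468] [ 0.5288 -0.0917  0.0148] [0.5739 0.1    0.158 ]
top lever_blade 0.55 [303.5, 201.7, 56.0, 27.7] [0.5077 0.0053 0.1479] [ 0.471  -0.0684 -0.0041] [0.537  0.0759 0.1537]
```

```bash
python3 - <<'E'
import cv2
a=cv2.imread('pics/side0.png');b=cv2.imread('pics/top0.png')
cv2.imwrite('pics/s0c.png',cv2.resize(a[100:270,230:410],None,fx=4,fy=3.5))
cv2.imwrite('pics/t0c.png',cv2.resize(b[130:250,270:430],None,fx=5,fy=5))
E
```

```text
(no output)
```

View pics/s0c.png

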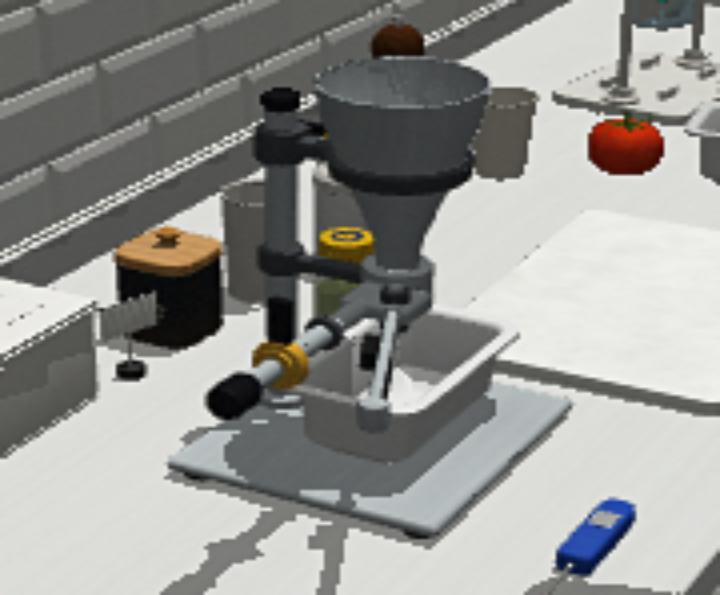

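View pics/t0c.png

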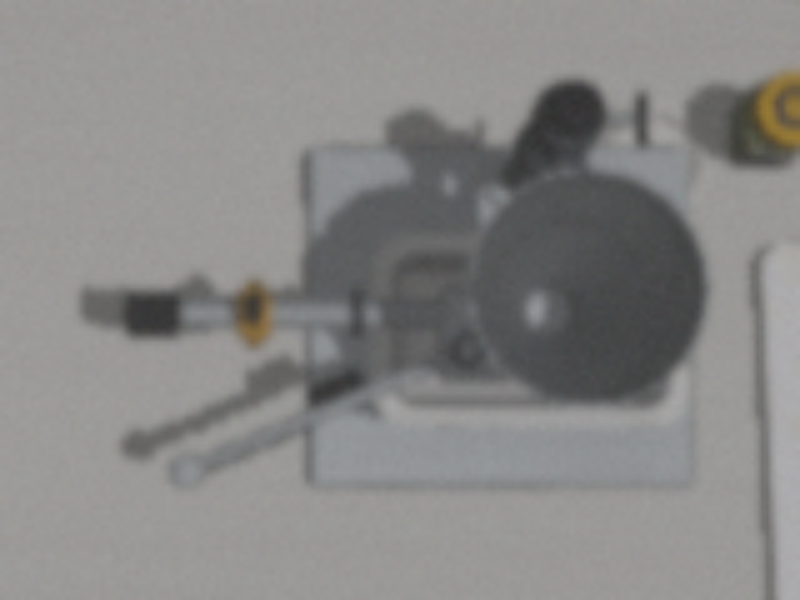

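View pics/side0.png

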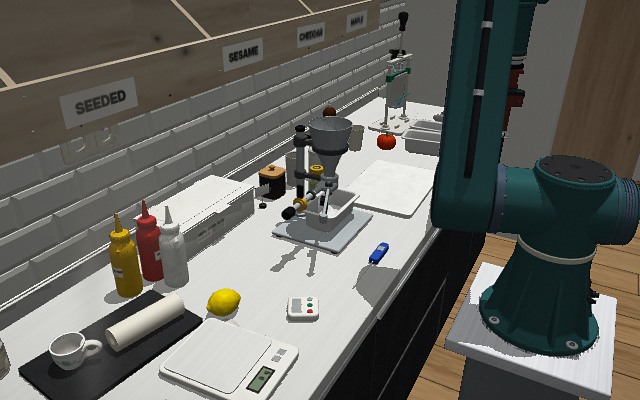

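View pics/top0.png

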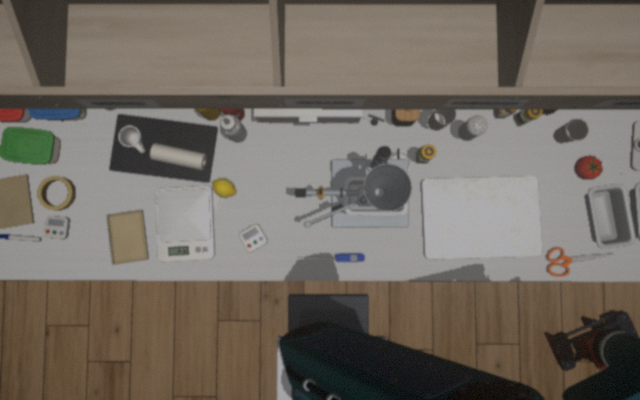

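```bash
python3 - <<'E'
from h import *
np.set_printoptions(precision=4,suppress=True)
d=np.load('top0.npy'); m=np.ones(d.shape,bool)
c=cloud('top',d,m)
def show(s,P): print(s,len(P),P.min(0),P.max(0),P.mean(0))
B=c[(abs(c[:,0]-.56)<.025)&(c[:,1]>-.03)&(c[:,1]<.13)&(c[:,2]>.125)&(c[:,2]<.17)]
show('bar',B)
# bin along y
for y in np.arange(-.03,.11,.006):
    q=B[(B[:,1]>=y)&(B[:,1]<y+.006)]
    if len(q): print(round(y+.003,3),len(q),q[:,0].min(),q[:,0].max(),q[:,0].mean(),q[:,2].max())
T=c[(abs(c[:,0]-.56)<.03)&(c[:,1]>-.0)&(c[:,1]<.13)&(c[:,2]>.17)&(c[:,2]<.2)]
show('tab top',T) if len(T) else None
L=c[(c[:,0]<.548)&(c[:,0]>.45)&(c[:,1]>-.04)&(c[:,1]<.13)&(c[:,2]>.135)&(c[:,2]<.165)]
for y in np.arange(-.04,.09,.008):
    q=L[(L[:,1]>=y)&(L[:,1]<y+.008)]
    if len(q): print('L',round(y+.004,3),len(q),q[:,0].min(),q[:,0].max(),q[:,0].mean(),q[:,2].mean())
F=c[(c[:,2]>.285)&(c[:,2]<.31)&(abs(c[:,0]-.56)<.09)&(abs(c[:,1]+.12)<.12)]
show('rim',F)
if len(F)>20:
    e,r=cv2.minEnclosingCircle(F[:,:2].astype(np.float32)); print(e,r)
P=c[(c[:,2]>.006)&(c[:,2]<.03)&(abs(c[:,0]-.56)<.15)&(abs(c[:,1]+.1)<.17)]
show('plate',P); print(cv2.minAreaRect(P[:,:2].astype(np.float32)))
d=np.load('side0.npy'); c=cloud('side',d,m)
T=c[(abs(c[:,0]-.56)<.03)&(c[:,1]>-.0)&(c[:,1]<.08)&(c[:,2]>.165)&(c[:,2]<.2)]
show('tab side',T); print(T)
F=c[(c[:,2]>.292)&(c[:,2]<.305)&(abs(c[:,0]-.56)<.09)&(abs(c[:,1]+.12)<.12)]
show('rim',F); print(cv2.minEnclosingCircle(F[:,:2].astype(np.float32)))
E
```

```text
bar 375 [ 0.5444 -0.0289  0.1392] [0.5791 0.1    0.162 ] [0.5613 0.0389 0.1478]
-0.027 12 0.5551290721598664 0.5683251596698777 0.5616345696166688 0.1502526916625095
-0.021 29 0.5501365343980054 0.5737670796210627 0.5616504593769038 0.15403445374610536
-0.015 12 0.5552111229453537 0.5686701415932006 0.5616869879960514 0.14963887417993338
-0.009 12 0.5550780014633354 0.5686999867404002 0.5616706962581274 0.15075287372898055
-0.003 13 0.5550463334565761 0.5684826831635538 0.5611867274976381 0.15004124179687436
0.003 17 0.5550650347475771 0.5684082603371924 0.5620424354201337 0.14825820801949943
0.009 12 0.5552000910118806 0.5683998373920311 0.5616519586663288 0.15041697552961902
0.015 12 0.5550586201246432 0.568491592053282 0.5615769532994371 0.15126093839930807
0.021 18 0.5550588926181172 0.568591610676234 0.5616436054674682 0.1509191900298478
0.027 24 0.5446536524478096 0.578881244901049 0.5611523541158334 0.15851447315046158
0.033 16 0.5444076603533108 0.5790807014209159 0.5593163029653674 0.1619955088484626
0.039 18 0.5445847197780987 0.5790767850400326 0.5603942732631766 0.1590409
[... 3632 characters left out ...]
5549 0.0369 0.1762]
 [0.5521 0.0368 0.1769]
 [0.5653 0.0379 0.1714]
 [0.5632 0.0369 0.1715]
 [0.5612 0.0354 0.1714]
 [0.5574 0.0373 0.1731]
 [0.5541 0.0381 0.1743]
 [0.5543 0.0331 0.1721]
 [0.5656 0.0374 0.1685]
 [0.5626 0.0378 0.1694]
 [0.5607 0.0363 0.1692]
 [0.5571 0.0378 0.1708]
 [0.5541 0.0383 0.1717]
 [0.5532 0.0351 0.1706]
 [0.5658 0.0372 0.1657]
 [0.5618 0.0391 0.1675]
 [0.5593 0.0388 0.168 ]
 [0.5582 0.036  0.1671]
 [0.5514 0.0428 0.1717]
 [0.5508 0.0393 0.1703]
 [0.5585 0.0402 0.1661]
 [0.5557 0.0402 0.1669]
 [0.5536 0.0391 0.1669]]
rim 224 [ 0.5042 -0.1767  0.292 ] [ 0.6183 -0.0624  0.2998] [ 0.5619 -0.1197  0.2955]
((0.5619826912879944, -0.11874467134475708), 0.05928058922290802)
```

```bash
python3 - <<'E'
import cv2
a=cv2.imread('pics/side0.png')
cv2.imwrite('pics/s0d.png',cv2.resize(a[170:230,270:350],None,fx=10,fy=10,interpolation=cv2.INTER_NEAREST))
E
```

```text
(no output)
```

View pics/s0d.png

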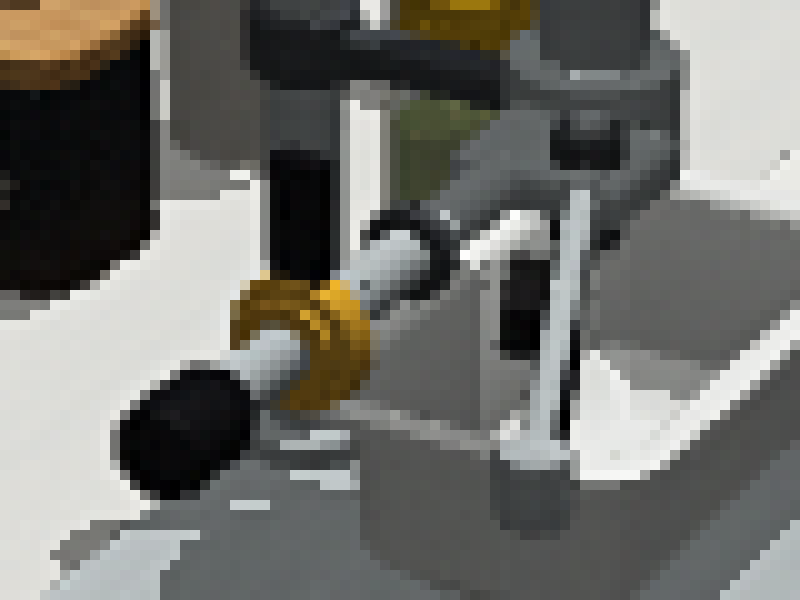

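{"fn": "step_arm", "kwargs": {"deltas": [[0,0,3.5,0,0,0,1],[0,1,7,0,0,3,1],[1.5,3,10.5,0,0,7,1],[4,6,14,0,0,12,1],[7,9,14,0,0,18,1],[10,12,14,0,0,24,1],[13,15,14,0,0,30,1],[16,18,14,0,0,36,1]]}}

```text
time_s: 1.37
tcp_pos: [0.3807, -0.3823, 0.3633]
ee_rot: [0.872, 0.49, 0.0, 0.001]
wrist_force: [0.2, -0.7, -0.1]
gripper_width: 0.038
```

{"fn": "step_arm", "kwargs": {"deltas": [[2,3.5,0,0,0,4,1],[4,7,0,0,0,9,1],[6,10.5,0,0,0,14,1],[8,14,0,0,0,19,1],[10,17.5,0,0,0,24,1],[12,21,0,0,0,28,1],[13.5,24.5,0,0,0,31.6,1],[15,28,0,0,0,31.6,1]]}}

```text
time_s: 2.03
tcp_pos: [0.5303, -0.1016, 0.3627]
ee_rot: [0.706, 0.708, 0.0, 0.0]
wrist_force: [1.2, 0.5, -0.2]
gripper_width: 0.0008
```

{"fn": "step_arm", "kwargs": {"deltas": [[0.6,3.5,0,0,0,0,1],[1.2,7,0,0,0,0,1],[1.8,10.5,0,0,0,0,1],[2.3,14,0,0,0,0,1],[2.3,15.5,0,0,0,0,1],[2.3,16,0,0,0,0,1],[2.3,16,0,0,0,0,1],[2.3,16,0,0,0,0,1]]}}

```text
time_s: 2.7
tcp_pos: [0.5526, 0.0557, 0.3626]
ee_rot: [0.707, 0.707, -0.0, 0.0]
wrist_force: [-0.4, -0.4, -0.9]
gripper_width: 0.0009
```

```bash
python3 - <<'E'
from h import *
s=readout.get_state();print(s)
from scipy.spatial.transform import Rotation as R
print(R.from_quat(s['ee_rot']).as_matrix().round(4))
cap('side','side1.png')
E
```

```text
{'time_s': 2.7, 'joint_pos': array([-2.33225468e-02,  1.98005173e-01,  1.39481801e+00, -7.42716187e-04,
        1.54892026e+00, -2.33506989e-02]), 'joint_vel': array([-0.02125159, -0.00140825,  0.00049475, -0.0009697 , -0.00198265,
       -0.00044171]), 'joint_efforts': array([ 1.10139415e+00, -4.43192768e+01, -3.06593370e+01,  1.95210977e-01,
        2.54752318e-02,  3.50005645e-02]), 'tcp_pos': array([0.55262823, 0.05574447, 0.36259293]), 'ee_rot': array([ 7.07091013e-01,  7.07122447e-01, -3.20634724e-04,  2.01787393e-04]), 'wrist_force': array([-0.39042652, -0.4007125 , -0.9241881 ]), 'ft_torque': array([-0.0501376 , -0.10579229,  0.03250342]), 'gripper_width': 0.0009066365254600541}
[[-0.e+00  1.e+00 -2.e-04]
 [ 1.e+00  0.e+00 -7.e-04]
 [-7.e-04 -2.e-04 -1.e+00]]
```

View pics/side1.png

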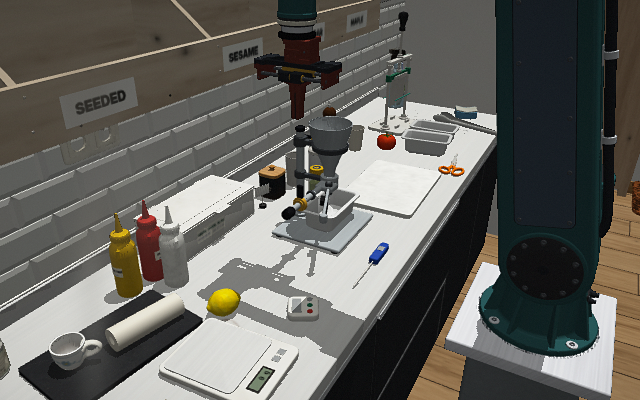

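{"fn": "step_arm", "kwargs": {"deltas": [[0.4,0.2,-3.5,0,0,0,1],[0.9,0.5,-7,0,0,0,1],[0.9,0.5,-10.5,0,0,0,1],[0.9,0.5,-13.5,0,0,0,1],[0.9,0.5,-15.5,0,0,0,1],[0.9,0.5,-16,0,0,0,1],[0.9,0.5,-16,0,0,0,1],[0.9,0.5,-16,0,0,0,1]]}}

```text
time_s: 3.42
tcp_pos: [0.5625, 0.0605, 0.2036]
ee_rot: [0.708, 0.707, 0.0, 0.0]
wrist_force: [0.4, -0.2, 0.7]
gripper_width: 0.0007
```

```bash
python3 - <<'E'
from h import *
s=readout.get_state();print(s['tcp_pos'],s['wrist_force'])
p,d=cap('side','side2.png')
cv2.imwrite('pics/s2c.png',cv2.resize(p[120:240,250:410,::-1],None,fx=5,fy=5,interpolation=cv2.INTER_NEAREST))
c=cloud('side',d,np.ones(d.shape,bool))
for z in (.203,.215,.23,.25):
    F=c[(abs(c[:,2]-z)<.006)&(abs(c[:,0]-.56)<.04)&(abs(c[:,1]-.06)<.03)]; print(z,len(F),F.min(0),F.max(0))
E
```

```text
[0.56251201 0.06047235 0.20358552] [ 0.38664852 -0.23495169  0.71770655]
0.203 21 [0.5519922  0.05273998 0.20199485] [0.56700467 0.07496743 0.20884044]
0.215 49 [0.55080287 0.05285959 0.20929859] [0.56978656 0.07502602 0.22050422]
0.23 54 [0.5507672  0.04788824 0.22415873] [0.5715547  0.07472011 0.23542492]
0.25 64 [0.54798198 0.05128694 0.24510056] [0.57573986 0.07553927 0.25589811]
```

View pics/s2c.png

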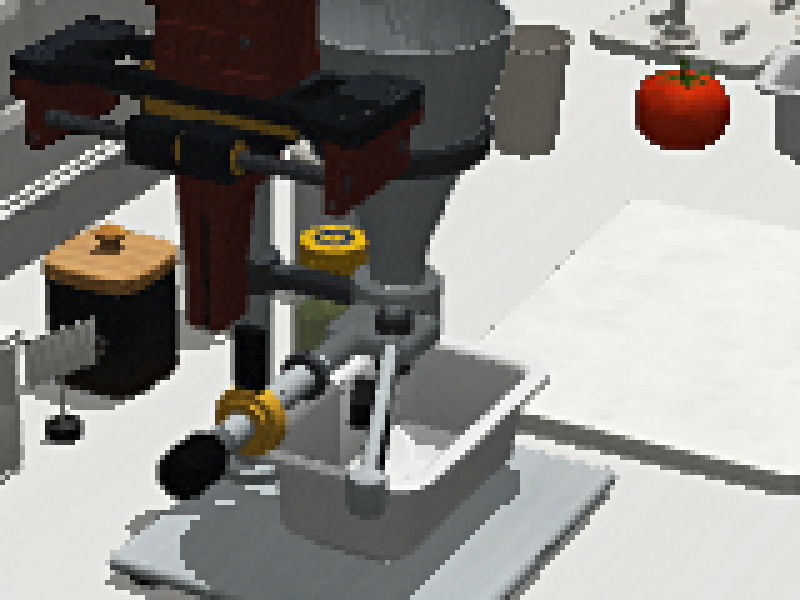

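{"fn": "step_arm", "kwargs": {"deltas": [[0,0,-1.2,0,0,0,1],[0,0,-2.4,0,0,0,1],[0,0,-3.3,0,0,0,1],[0,0,-3.3,0,0,0,1],[0,-0.4,-3.3,0,0,0,1],[0,-0.8,-3.3,0,0,0,1],[0,-1.2,-3.3,0,0,0,1],[0,-1.5,-3.3,0,0,0,1]]}}

```text
time_s: 4.13
tcp_pos: [0.5625, 0.0463, 0.1706]
ee_rot: [0.707, 0.707, 0.001, 0.0]
wrist_force: [0.5, 2.1, 1.4]
gripper_width: 0.0003
```

{"fn": "step_arm", "kwargs": {"deltas": [[0,-0.4,0,0,0,0,1],[0,-0.8,0,0,0,0,1],[0,-1.2,0,0,0,0,1],[0,-1.5,0,0,0,0,1],[0,-1.8,0,0,0,0,1],[0,-2,0,0,0,0,1],[0,-2,0,0,0,0,1],[0,-2,0,0,0,0,1]]}}

```text
time_s: 4.8
tcp_pos: [0.5613, 0.0259, 0.1693]
ee_rot: [0.707, 0.707, -0.001, -0.0]
wrist_force: [0.4, -0.8, 0.0]
gripper_width: 0.0005
```

```bash
python3 - <<'E'
from h import *
s=readout.get_state();print(s['tcp_pos'],s['wrist_force'])
p,d=cap('side','side3.png')
cv2.imwrite('pics/s3c.png',cv2.resize(p[120:240,250:410,::-1],None,fx=5,fy=5,interpolation=cv2.INTER_NEAREST))
E
```

```text
[0.56126628 0.02589759 0.16932962] [ 0.36283772 -0.80233501  0.01599433]
```

View pics/s3c.png

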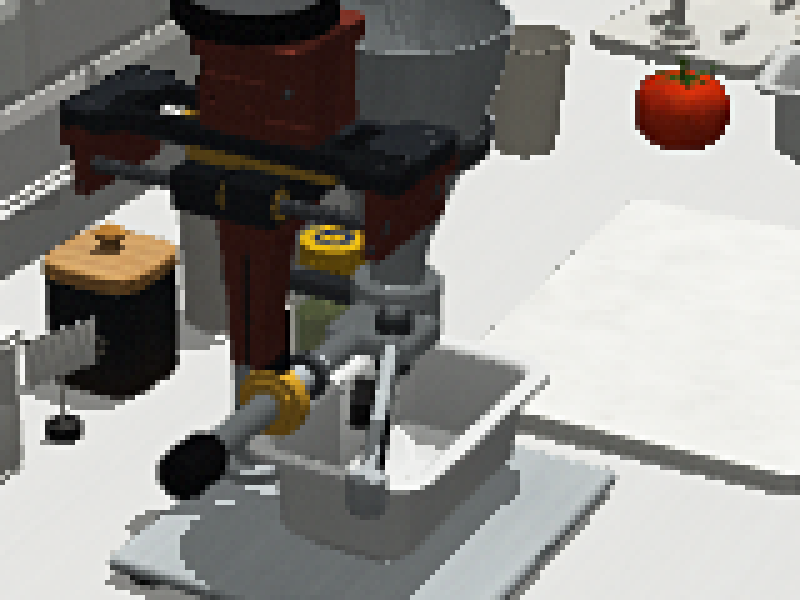

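{"fn": "step_arm", "kwargs": {"deltas": [[0,-0.3,0,0,0,0,1],[0,-0.6,0,0,0,0,1],[0,-0.9,0,0,0,0,1],[0,-1.2,0,0,0,0,1],[0,-1.4,0,0,0,0,1],[0,-1.4,0,0,0,0,1]]}}

```text
time_s: 5.35
tcp_pos: [0.5613, 0.0119, 0.1694]
ee_rot: [0.707, 0.707, -0.0, -0.0]
wrist_force: [-0.6, 0.5, -0.4]
gripper_width: 0.0005
```

{"fn": "step_arm", "kwargs": {"deltas": [[0,-0.1,0,0,0,0,1],[0,-0.2,0,0,0,0,1],[0,-0.2,0,0,0,0,1]]}}

```text
time_s: 5.6
tcp_pos: [0.5615, 0.0103, 0.1695]
ee_rot: [0.707, 0.707, -0.0, -0.0]
wrist_force: [-0.8, 2.2, -1.2]
gripper_width: 0.0001
```

{"fn": "step_arm", "kwargs": {"deltas": [[0,-0.1,0,0,0,0,1],[0,-0.1,0,0,0,0,1]]}}

```text
time_s: 5.77
tcp_pos: [0.5616, 0.0094, 0.1696]
ee_rot: [0.707, 0.707, -0.0, -0.0]
wrist_force: [-0.5, 1.0, -1.2]
gripper_width: -0.0
```

{"fn": "step_arm", "kwargs": {"deltas": [[0,-0.1,0,0,0,0,1],[0,-0.1,0,0,0,0,1]]}}

```text
time_s: 5.93
tcp_pos: [0.5617, 0.0084, 0.1696]
ee_rot: [0.707, 0.707, -0.0, -0.0]
wrist_force: [-0.8, 2.2, -1.2]
gripper_width: 0.0004
```

{"fn": "step_arm", "kwargs": {"deltas": [[0,-0.1,0,0,0,0,1],[0,-0.1,0,0,0,0,1]]}}

```text
time_s: 6.1
tcp_pos: [0.5616, 0.0075, 0.1696]
ee_rot: [0.707, 0.707, 0.0, -0.0]
wrist_force: [-1.2, 3.7, -0.7]
gripper_width: 0.0005
```

{"fn": "step_arm", "kwargs": {"deltas": [[0,-0.1,0,0,0,0,1],[0,-0.1,0,0,0,0,1]]}}

```text
time_s: 6.27
tcp_pos: [0.5616, 0.0074, 0.1696]
ee_rot: [0.707, 0.707, 0.001, -0.001]
wrist_force: [-1.0, 6.8, -1.2]
gripper_width: 0.0006
```

```bash
python3 - <<'E'
from h import *
s=readout.get_state();print(s['tcp_pos'],s['wrist_force'])
p,d=cap('side','side4.png')
cv2.imwrite('pics/s4c.png',cv2.resize(p[170:230,270:350,::-1],None,fx=10,fy=10,interpolation=cv2.INTER_NEAREST))
p,d=cap('top','top4.png')
E
```

```text
[0.56163629 0.00739662 0.16962061] [-0.95898088  6.78433325 -1.19664451]
```

View pics/s4c.png

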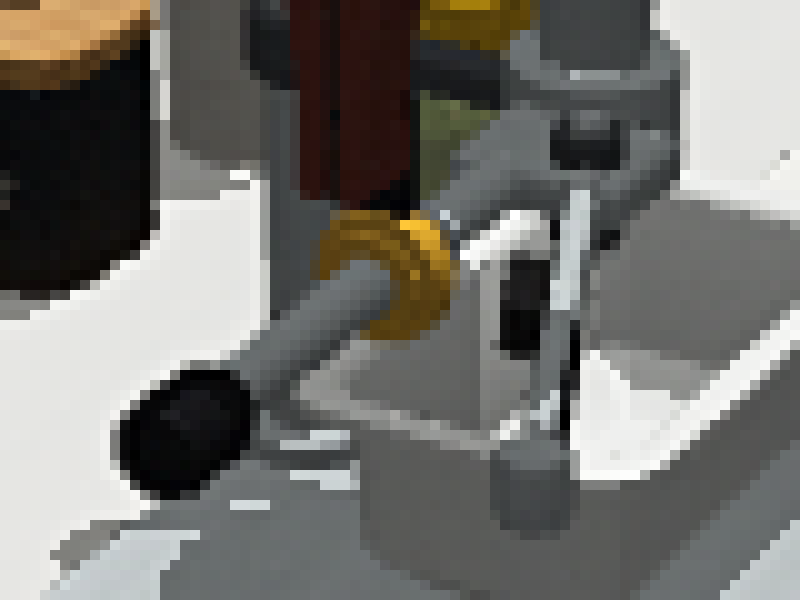

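{"fn": "step_arm", "kwargs": {"deltas": [[0,-0.1,0,0,0,0,1],[0,-0.1,0,0,0,0,1],[0,-0.1,0,0,0,0,1]]}}

```text
time_s: 6.62
tcp_pos: [0.5617, 0.0073, 0.1696]
ee_rot: [0.707, 0.707, 0.001, -0.001]
wrist_force: [-1.0, 9.2, -0.0]
gripper_width: 0.0009
```

{"fn": "step_arm", "kwargs": {"deltas": [[0,0.8,0,0,0,0,1],[0,2.2,0.3,0,0,0,1],[0,3,3,0,0,0,1],[0,3.5,6,0,0,0,1],[0,3.5,9,0,0,0,1],[-3,3.5,9,0,0,5,1],[-6.5,3.5,9,0,0,11,1],[-10,3.5,9,0,0,17,1]]}}

```text
time_s: 7.28
tcp_pos: [0.462, 0.0406, 0.2607]
ee_rot: [0.593, 0.805, 0.0, 0.002]
wrist_force: [-0.4, 0.8, -0.1]
gripper_width: 0.0003
```

{"fn": "step_arm", "kwargs": {"deltas": [[-2.5,0,0,0,0,1,1],[-3.5,0,0,0,0,1,1],[-3.5,0,0,0,0,1,1],[-3.5,0,0,0,0,1,1]]}}

```text
time_s: 7.62
tcp_pos: [0.4281, 0.0404, 0.2605]
ee_rot: [0.588, 0.809, 0.001, 0.001]
wrist_force: [1.0, -0.5, -0.1]
gripper_width: 0.0007
```

```bash
python3 - <<'E'
from h import *
s=readout.get_state();print(s['tcp_pos'],s['wrist_force'],s['joint_pos'])
p,d=cap('side','side5.png')
cv2.imwrite('pics/s5c.png',cv2.resize(p[120:240,250:410,::-1],None,fx=5,fy=5,interpolation=cv2.INTER_NEAREST))
c=cloud('side',d,np.ones(d.shape,bool))
def show(s,P): print(s,len(P),P.min(0).round(4),P.max(0).round(4)) if len(P) else print(s,0)
T=c[(abs(c[:,0]-.56)<.015)&(c[:,1]>-.04)&(c[:,1]<.05)&(c[:,2]>.165)&(c[:,2]<.192)]
show('tab',T); print(np.median(T,0))
F=c[(c[:,2]>.292)&(c[:,2]<.305)&(abs(c[:,0]-.56)<.09)&(abs(c[:,1]+.12)<.12)]
print(cv2.minEnclosingCircle(F[:,:2].astype(np.float32)))
for z in (.262,.27,.28,.29,.30):
    F=c[(abs(c[:,2]-z)<.004)&(abs(c[:,0]-s['tcp_pos'][0])<.05)&(abs(c[:,1]-s['tcp_pos'][1])<.03)]; show(z,F)
p,d=cap('top','top5.png')
cv2.imwrite('pics/t5c.png',cv2.resize(p[130:250,270:430,::-1],None,fx=5,fy=5))
E
```

```text
[0.42811898 0.04043894 0.26047043] [ 0.96379476 -0.51797726 -0.14004568] [-6.63272966e-02  6.82465055e-02  1.80002859e+00 -4.79943382e-04
  1.27028708e+00 -3.79608859e-01]
tab 68 [ 0.5514 -0.0099  0.165 ] [0.5693 0.0007 0.1903]
[ 0.55903767 -0.0049284   0.1795439 ]
((0.5898209810256958, -0.12041487544775009), 0.04752131924033165)
0.262 20 [0.4163 0.0267 0.2614] [0.4322 0.0566 0.2657]
0.27 30 [0.4145 0.0342 0.2663] [0.4324 0.056  0.2729]
0.28 37 [0.4146 0.0308 0.276 ] [0.4324 0.0563 0.2838]
0.29 32 [0.4144 0.0282 0.2867] [0.4333 0.0566 0.2939]
0.3 37 [0.4143 0.0305 0.296 ] [0.4334 0.0564 0.3036]
```

View pics/s5c.png

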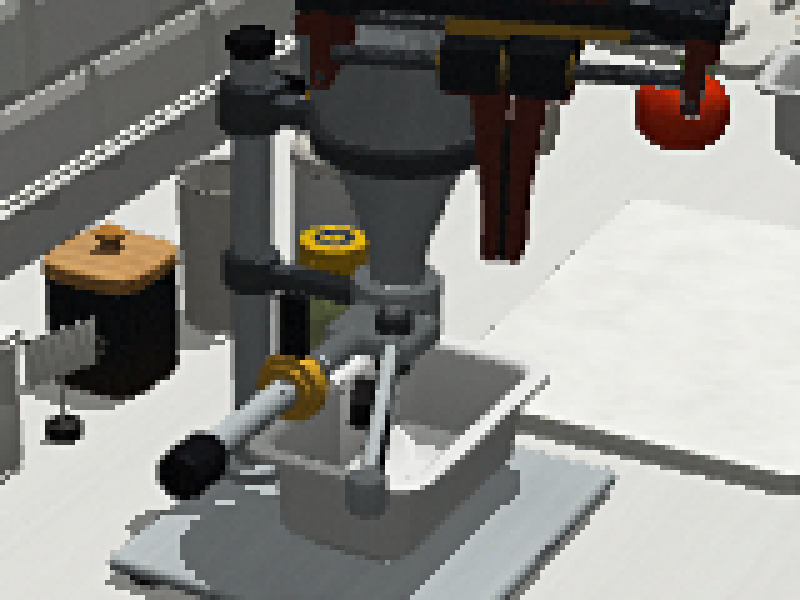

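View pics/t5c.png

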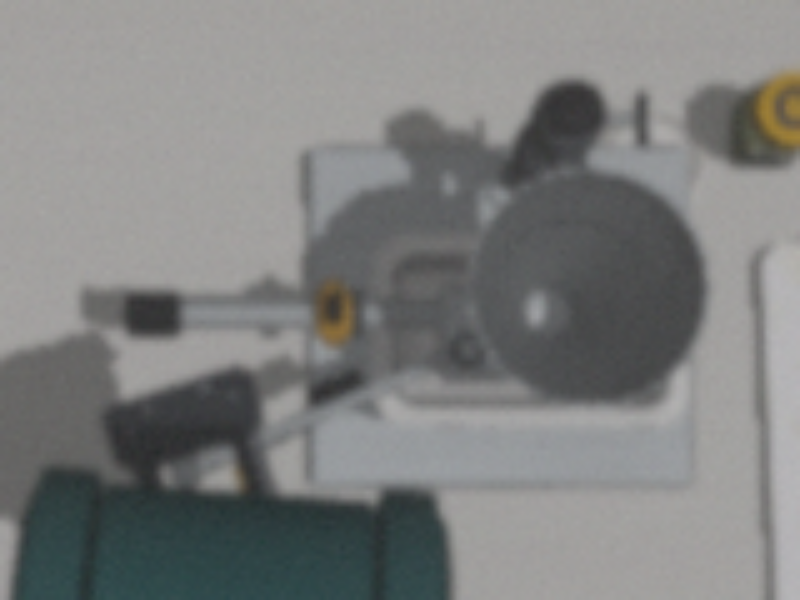

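{"fn": "step_arm", "kwargs": {"deltas": [[0,0.2,-3,0,0,0,1],[0,0.2,-6,0,0,0,1],[0,0.2,-9,0,0,0,1],[0,0.2,-12,0,0,0,1],[0,0.2,-13.8,0,0,0,1],[0,0.2,-14,0,0,0,1],[0,0.2,-14,0,0,0,1]]}}

```text
time_s: 8.3
tcp_pos: [0.4271, 0.0424, 0.1186]
ee_rot: [0.588, 0.809, -0.001, -0.001]
wrist_force: [-0.6, 0.2, 0.0]
gripper_width: 0.0005
```

{"fn": "step_arm", "kwargs": {"deltas": [[0.4,0.1,0,0,0,0,1],[0.8,0.2,0,0,0,0,1],[1.2,0.3,0,0,0,0,1],[1.6,0.35,0,0,0,0,1],[2.0,0.4,0,0,0,0,1],[2.4,0.5,0,0,0,0,1],[2.8,0.55,0,0,0,0,1],[3.2,0.6,0,0,0,0,1]]}}

```text
time_s: 8.97
tcp_pos: [0.4591, 0.0485, 0.1197]
ee_rot: [0.588, 0.809, 0.0, 0.0]
wrist_force: [-1.4, 0.8, -0.6]
gripper_width: 0.0006
```

{"fn": "step_arm", "kwargs": {"deltas": [[0.3,0.1,0,0,0,0,1],[0.6,0.2,0,0,0,0,1],[0.9,0.25,0,0,0,-1,1],[1.2,0.3,0,0,0,-2,1],[1.5,0.4,0,0,0,-3,1],[1.8,0.45,0,0,0,-4,1],[2.1,0.5,0,0,0,-5,1],[2.4,0.6,0,0,0,-6,1]]}}

```text
time_s: 9.63
tcp_pos: [0.4827, 0.0544, 0.1195]
ee_rot: [0.63, 0.777, -0.0, -0.0]
wrist_force: [-2.1, -1.1, 0.1]
gripper_width: 0.0004
```

```bash
python3 - <<'E'
from h import *
s=readout.get_state();print(s['tcp_pos'],s['wrist_force'],s['joint_pos'])
p,d=cap('side','side6.png')
cv2.imwrite('pics/s6c.png',cv2.resize(p[140:230,260:380,::-1],None,fx=6.5,fy=6.5,interpolation=cv2.INTER_NEAREST))
E
```

```text
[0.48267011 0.05436237 0.11950233] [-2.13013237 -1.11355031  0.12606153] [-3.00007842e-02  3.25087013e-01  1.87091184e+00 -2.70804007e-04
  9.46311344e-01 -2.37376939e-01]
```

View pics/s6c.png

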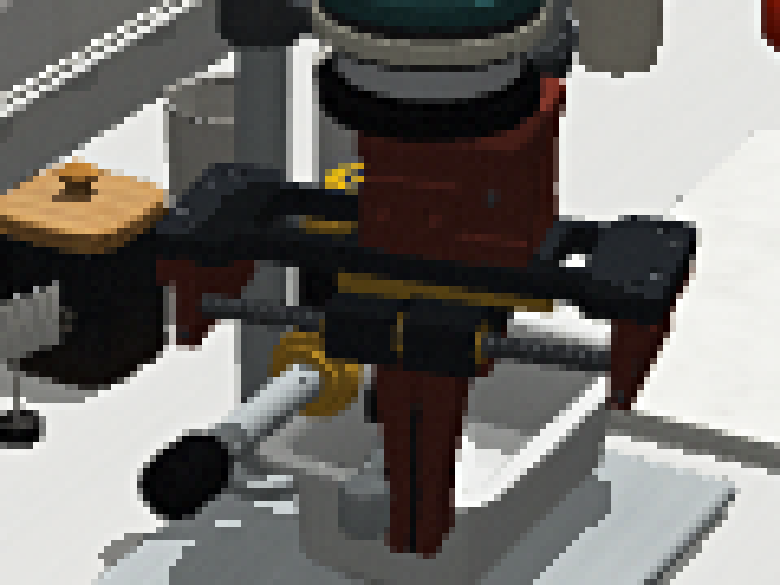

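```bash
python3 - <<'E'
from h import *
p,d=imaging.capture('side')
# prong bottom at crop (190,345)/6.5+(260,140)
for u,v in ((289,190),(290,192),(288,191),(286,186),(355,201)):
    print(u,v,unproj('side',u,v,d[v,u]).round(3))
E
```

```text
289 190 [0.549 0.1   0.207]
290 192 [0.548 0.098 0.202]
288 191 [0.553 0.098 0.203]
286 186 [0.554 0.104 0.217]
355 201 [0.401 0.069 0.203]
```

Prongs hang at z≈0.20, clear of the bar (0.153). Closing in on the stop gently.

{"fn": "step_arm", "kwargs": {"deltas": [[0.2,0.05,0,0,0,0,1],[0.4,0.1,0,0,0,0,1],[0.6,0.1,0,0,0,0,1],[0.8,0.15,0,0,0,0,1],[0.8,0.15,0,0,0,0,1]]}}

```text
time_s: 10.15
tcp_pos: [0.4912, 0.0559, 0.1196]
ee_rot: [0.629, 0.777, 0.0, 0.0]
wrist_force: [-2.1, -1.1, 0.1]
gripper_width: 0.0005
```

{"fn": "step_arm", "kwargs": {"deltas": [[0.1,0,0,0,0,0,1],[0.2,0.05,0,0,0,0,1],[0.2,0.05,0,0,0,0,1]]}}

```text
time_s: 10.4
tcp_pos: [0.4929, 0.0563, 0.1196]
ee_rot: [0.629, 0.777, -0.0, 0.0]
wrist_force: [-1.9, -2.1, -0.2]
gripper_width: 0.0005
```

{"fn": "step_arm", "kwargs": {"deltas": [[0.1,0,0,0,0,0,1],[0.2,0.05,0,0,0,0,1],[0.2,0.05,0,0,0,0,1]]}}

```text
time_s: 10.65
tcp_pos: [0.4949, 0.0569, 0.1196]
ee_rot: [0.629, 0.777, -0.0, 0.0]
wrist_force: [-1.3, -2.7, -0.9]
gripper_width: 0.0004
```

{"fn": "step_arm", "kwargs": {"deltas": [[0.1,0,0,0,0,0,1],[0.1,0,0,0,0,0,1]]}}

```text
time_s: 10.82
tcp_pos: [0.4958, 0.057, 0.1196]
ee_rot: [0.629, 0.777, -0.0, -0.0]
wrist_force: [-4.1, -2.4, -0.0]
gripper_width: 0.0003
```

{"fn": "step_arm", "kwargs": {"deltas": [[0.1,0.02,0,0,0,0,1],[0.1,0.02,0,0,0,0,1]]}}

```text
time_s: 10.98
tcp_pos: [0.4968, 0.0572, 0.1196]
ee_rot: [0.629, 0.777, 0.0, -0.0]
wrist_force: [-1.7, -0.8, -0.2]
gripper_width: 0.0005
```

{"fn": "step_arm", "kwargs": {"deltas": [[0.1,0.02,0,0,0,0,1],[0.1,0.02,0,0,0,0,1]]}}

```text
time_s: 11.15
tcp_pos: [0.4978, 0.0574, 0.1196]
ee_rot: [0.629, 0.777, -0.0, -0.0]
wrist_force: [-2.4, -0.8, 0.3]
gripper_width: 0.0006
```

{"fn": "step_arm", "kwargs": {"deltas": [[0.1,0.02,0,0,0,0,1],[0.1,0.02,0,0,0,0,1]]}}

```text
time_s: 11.32
tcp_pos: [0.4988, 0.0575, 0.1196]
ee_rot: [0.629, 0.777, -0.0, -0.0]
wrist_force: [-3.4, -1.0, 1.2]
gripper_width: 0.0005
```

```bash
python3 - <<'E'
from h import *
p,d=cap('side','side7.png')
cv2.imwrite('pics/s7c.png',cv2.resize(p[140:230,260:380,::-1],None,fx=6.5,fy=6.5,interpolation=cv2.INTER_NEAREST))
c=cloud('side',d,np.ones(d.shape,bool))
F=c[(abs(c[:,2]-.14)<.008)&(c[:,0]>.45)&(c[:,0]<.545)&(c[:,1]>.06)&(c[:,1]<.12)]
print(F.round(4)[:60])
for i in range(3): print(readout.get_state()['wrist_force']); imaging.capture('top')
E
```

```text
[[0.5158 0.0627 0.1476]
 [0.5084 0.0663 0.1461]
 [0.4987 0.0647 0.1479]
 [0.5164 0.0803 0.1479]
 [0.5032 0.0709 0.1471]
 [0.4978 0.0664 0.1463]
 [0.4878 0.0606 0.1463]
 [0.5013 0.0743 0.1466]
 [0.501  0.0701 0.1446]
 [0.4988 0.0692 0.1448]
 [0.4967 0.0684 0.145 ]
 [0.4945 0.0675 0.1451]
 [0.4882 0.0697 0.1479]
 [0.4869 0.0672 0.1471]
 [0.4868 0.0624 0.1448]
 [0.5122 0.0876 0.1473]
 [0.5039 0.079  0.1455]
 [0.4999 0.0816 0.1478]
 [0.4984 0.0796 0.1473]
 [0.5014 0.0692 0.1415]
 [0.5    0.067  0.1408]
 [0.4968 0.0681 0.1422]
 [0.496  0.0647 0.1407]
 [0.4907 0.0696 0.1446]
 [0.4896 0.0669 0.1436]
 [0.4875 0.066  0.1437]
 [0.5134 0.0856 0.1434]
 [0.5099 0.0871 0.1451]
 [0.5056 0.0853 0.1454]
 [0.5022 0.0868 0.1471]
 [0.5018 0.0827 0.1452]
 [0.5005 0.0804 0.1444]
 [0.4999 0.0768 0.1429]
 [0.5015 0.069  0.1387]
 [0.4973 0.0719 0.1412]
 [0.4959 0.0698 0.1406]
 [0.494  0.0684 0.1405]
 [0.4909 0.0693 0.1417]
 [0.4898 0.0665 0.1407]
 [0.4858 0.0692 0.1431]
 [0.5118 0.0883 0.1426]
 [0.5072 0.0918 0.1455]
 [0.5083 0.0851 0.142 ]
 [0.504  0.0881 0.1446]
 [0.5017 0.0876 0.145 ]
 [0.5013 0.0836 0.1432]
 [0.4997 0.0818 0.1427]
 [0.4993 0.0778 0.1409]
 [0.502  0.0682 0.1355]
 [0.4984 0.0699 0.1374]
 [0.4973 0.0672 0.1363]
 [0.4941 0.0682 0.1377]
 [0.4906 0.0697 0.1394]
 [0.4884 0.069  0.1397]
 [0.4868 0.0671 0.1392]
 [0.5139 0.0846 0.1375]
 [0.5102 0.0865 0.1395]
 [0.5075 0.0867 0.1403]
 [0.5049 0.0866 0.141 ]
 [0.5028 0.0856 0.1411]]
[-3.17224708 -2.92781394  0.2692189 ]
[-2.9169968  -1.21009328 -0.45762754]
[-2.70076371 -1.90246533 -0.1116527 ]
```

View pics/s7c.png

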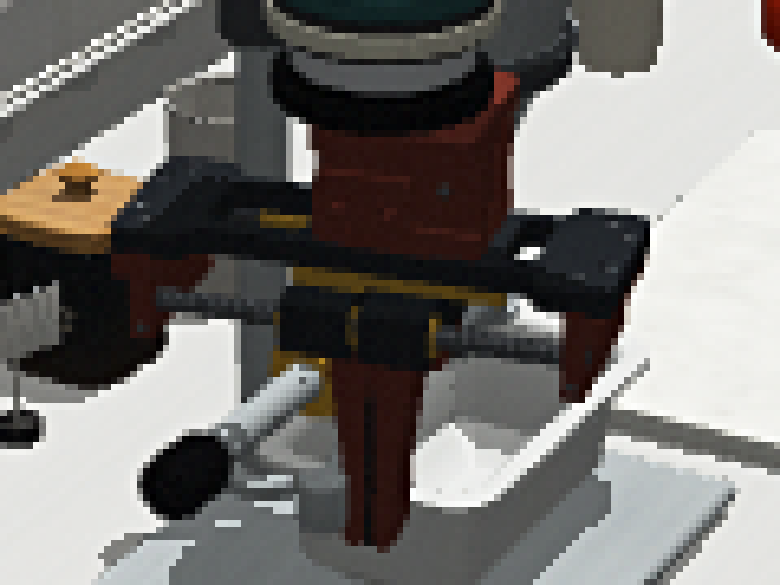

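{"fn": "step_arm", "kwargs": {"deltas": [[0.1,0.02,0,0,0,0,1],[0.1,0.02,0,0,0,0,1]]}}

```text
time_s: 11.68
tcp_pos: [0.4995, 0.0577, 0.1195]
ee_rot: [0.629, 0.777, -0.0, -0.0]
wrist_force: [-3.3, -2.6, 0.8]
gripper_width: 0.0004
```

{"fn": "step_arm", "kwargs": {"deltas": [[0.1,0.02,0,0,0,0,1],[0.1,0.02,0,0,0,0,1]]}}

```text
time_s: 11.85
tcp_pos: [0.5, 0.0577, 0.1195]
ee_rot: [0.629, 0.777, -0.001, -0.0]
wrist_force: [-4.5, -4.1, 1.1]
gripper_width: 0.0003
```

{"fn": "step_arm", "kwargs": {"deltas": [[0.1,0,0,0,0,0,1],[0.1,0,0,0,0,0,1]]}}

```text
time_s: 12.02
tcp_pos: [0.5004, 0.0577, 0.1193]
ee_rot: [0.629, 0.777, -0.001, -0.001]
wrist_force: [-7.2, -3.1, 2.4]
gripper_width: 0.0005
```

{"fn": "step_arm", "kwargs": {"deltas": [[0.1,0,0,0,0,0,1],[0.1,0,0,0,0,0,1]]}}

```text
time_s: 12.18
tcp_pos: [0.5006, 0.0578, 0.1193]
ee_rot: [0.629, 0.777, -0.001, -0.001]
wrist_force: [-7.2, -3.3, 4.2]
gripper_width: 0.0005
```

{"fn": "step_arm", "kwargs": {"deltas": [[0.1,0,0,0,0,0,1],[0.1,0,0,0,0,0,1],[0.1,0,0,0,0,0,1]]}}

```text
time_s: 12.43
tcp_pos: [0.5009, 0.0578, 0.1192]
ee_rot: [0.629, 0.777, -0.002, -0.002]
wrist_force: [-9.3, -3.0, 5.4]
gripper_width: 0.0005
```

```bash
python3 - <<'E'
from h import *
f=[]
for i in range(6): imaging.capture('top'); f.append(readout.get_state()['wrist_force'])
print(np.array(f).round(1),np.mean(f,0),readout.get_state()['tcp_pos'],readout.get_state()['time_s'])
E
```

```text
[[-10.7  -3.    5.6]
 [ -9.9  -2.9   5.8]
 [-10.1  -2.4   5.1]
 [ -9.9  -2.2   5.1]
 [ -9.6  -2.6   5. ]
 [ -9.7  -3.7   5.4]] [-9.95621166 -2.78956135  5.35161882] [0.50080365 0.05783554 0.11921944] 12.7333
```

```bash
python3 - <<'E'
from h import *
p,d=cap('side','side8.png')
cv2.imwrite('pics/s8c.png',cv2.resize(p[140:230,260:380,::-1],None,fx=6.5,fy=6.5,interpolation=cv2.INTER_NEAREST))
p0=cv2.imread('pics/side0.png')[:,:,::-1]
c=cloud('side',d,np.ones(d.shape,bool))
d0=np.load('side0.npy');c0=cloud('side',d0,np.ones(d0.shape,bool))
for C in(c0,c):
  F=C[(abs(C[:,2]-.14)<.012)&(abs(C[:,0]-.5615)<.013)&(C[:,1]>.075)&(C[:,1]<.115)]; print('cap',len(F),F.mean(0).round(4),F.max(0).round(4))
# lever tip top surface / side pts
F=c[(abs(c[:,2]-.142)<.008)&(c[:,0]>.49)&(c[:,0]<.53)&(c[:,1]>.074)&(c[:,1]<.11)]
print('tip',len(F),F.min(0),F.max(0)); print(cv2.minEnclosingCircle(F[:,:2].astype(np.float32)))
T=c[(abs(c[:,0]-.56)<.015)&(c[:,1]>-.04)&(c[:,1]<.05)&(c[:,2]>.165)&(c[:,2]<.192)]
print('tab',len(T),np.median(T,0) if len(T) else 0)
# image diff of dispenser base region
print(np.abs(p[225:252,272:330].astype(int)-p0[225:252,272:330]).mean())
E
```

```text
cap 113 [0.5576 0.0955 0.1438] [0.5724 0.1046 0.152 ]
cap 116 [0.5568 0.0958 0.1437] [0.571  0.1066 0.1518]
tip 59 [0.50010241 0.07651634 0.1354606 ] [0.51830871 0.09133218 0.14981191]
((0.5095112919807434, 0.08315015584230423), 0.010884184390306473)
tab 0 0
12.247339293316305
```

View pics/s8c.png

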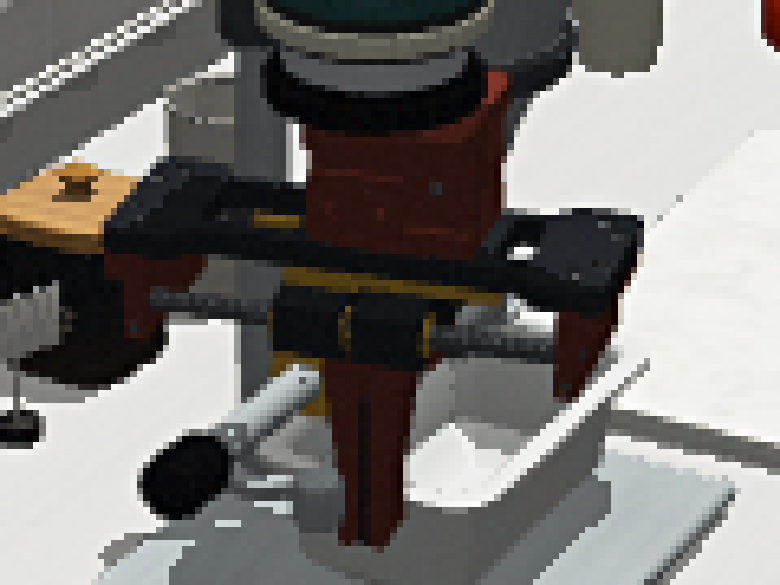

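```bash
python3 -c "
from h import *
s=readout.get_state();print(s['wrist_force'],s['time_s']);print(job.close_job())"
```

```text
[-9.68252974 -2.71907087  5.37779182] 12.7833
the job is handed in; nothing more can be done
None
```

I pushed the collar home by its tab, then pressed the lever in against the collar with the backs of the closed fingers. I handed the job in at 12.8 s with the lever still held there.

- **Collar:** The tab moved about 42 mm towards the funnel. It then stopped dead, with the force rising from about 2.5 N to 9 N. After backing off, the camera put the tab's outer face within about 1 mm of where home should be. The gripper hid the tab in the last picture, so I couldn't measure it again under the lever's load.
- **Lever:** It stopped at the expected place, and the push held steady at about 10 N along the pressing direction. The wrist also showed about 5 N vertically. I put that down to the tapered fingers, but did not check it.
- **Gap:** The gap between the lever tip and the bar's cap measures about 30 mm, as given for the stop.
- **Surroundings:** The bar's cap reads within 1 mm of its starting position, so the dispenser did not shift measurably. I did not re-measure the pan, probe, jar, lemon or timer. A rough picture comparison of the base area was inconclusive, probably because of the arm's changed shadow.

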